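# Mount the polishing drum on the bench spindle

### The arm

A 6-joint arm with a two-finger parallel gripper is mounted at the origin on the work surface. World frame = base frame: x ahead of the robot, y to its left, z up, the work surface at z = 0. Lengths are in m, angles in rad, forces in N, time in s.
With the tool pointing down it reaches from about 0.375 to 0.9 m from the base axis. Payload 3.1 kg.
Tool frame: the origin (TCP) lies at the very end of the fingers, on their centre line; the grasp point (between the pads) lies 19 mm behind it; z points along the fingers, y is the line along which they close (so a half turn about z gives the same grasp; the last joint's range is limited). The gripper opens to 85 mm and grips with 20 to 120 N. Pads are 22 mm wide; open, the fingers measure 114 mm over their backs; the gripper's body (76 mm by 85 mm) begins 54 mm behind the grasp point. The pads swing forward as they close: fully open they stand 13 mm farther back than shut.
Start: joints at [-1.343, 0.527, 1.433, -0, 1.181, -0.178], TCP at [0.247, -0.574, 0.231] pointing down, gripper open.
Joint ranges: [-3.08, 3.08], [-0.75, 2.2], [0.22, 2.44], [-1.43, 4.57], [0, 2.65], [-2.85, 2.85]. Speed limits (rad/s): [2.79, 2.79, 3.14, 3.14, 3.14, 3.14].

### API

Orientations are given as a unit quaternion [x, y, z, w].
In Python, from station import manip, vision gives the robot as it stands.
- The arm moves only by the tool drive_tool, never from a script. Its argument "deltas" is a list that holds one entry, the list of rows, each a list of 4 numbers: the shift along the tool's x, y, z in mm, then the turn about the tool's z in rad. A call has 1 to 5 rows; each row is the pose to reach, as a shift and turn from the pose commanded when the call began, along the tool's axes at that moment; what a row does not reach only later rows make up. A row lasts 1/12 s, in which the tool goes at most 41.7 mm and 7.16 degrees, less where a joint would pass 70% of its speed; a pose out of reach is approached as far as the arm can. A call with a gripper value outside its range is refused whole. "jaw" is the finger opening in mm, from 0 to 85.4, set as the call begins (left out, the last holds). The fingers move at their own pace and stop on an object; "force" is the grip in N (left out, the last holds). Time passes only in rows, so rows that repeat a pose let the fingers close. It gives the time, the measured TCP pose, the force, the opening and the grip force at its end, in the units of the state.
- manip.sense(): the state, without advancing time (a new reading comes with each control period).
- vision.snapshot(name): name is "side" or "top"; returns the picture (384x512x3 uint8, red, green, blue); there is no depth.
- vision.camera_model(name): a dict with "camera_matrix" (3x3 intrinsics, pixels), "rvec" (rotation vector, rad) and "tvec" (3), from world to camera coordinates, as OpenCV has them. Camera axes: x right, y down, z forward; pixel columns grow to the right and rows downward; lengths in m; the calibration is good to about 2 mm. A picture is of the moment at which its call begins. camera_model takes no time and is no camera call.
- manip.sign_off(): hands the job in; it is judged then, once.
The state is a dict: "t": time; "q": joint angles; "qd": joint speeds; "tau": joint torques, N m; "tcp_pos": TCP position; "tool_rot": TCP orientation; "force": force on the tool from outside, world axes, zero at the start; "ft_torque": the same for the moment, N m; "finger_gap": opening from 0.0 (shut) to 1.0 (fully open); "gripper_force": force on a finger pad.
Only numpy, scipy, OpenCV 4.12 (cv2) and the standard library are available. Lean on these libraries where they do the work, as an engineer would, in place of code of your own. Each camera call takes 0.05 s, during which the arm holds its last target. There are 200 camera calls.

### The job

Mount the felt polishing drum on the bench polisher: slide its bore over the top of the upright spindle, lower it until it meets the cross-pin, and feel for the pin by turning the drum, pressing only gently, until its two slots drop over the pin and the drum sits fully home on the spindle's collar. Leave it there, released, and do not disturb the knife, the wooden block or the loose spacer ring.

Things in the scene. Friction and masses are not known exactly. Their poses are not given: they have to be found in the camera images.
- drum: Polishing drum, 64 mm tall, about 0.35 kg, upright on the bench. Origin: centre of its underside; z up the bore. Steel skirt (0 to 14 mm high, radius 23 mm) with two open slots, 12 mm wide, 14 mm high, on its +x and -x sides; pale felt band (14 to 40 mm, radius 32 mm); square head to grip (40 to 64 mm), 38 mm across flats facing x and y. Bore of 26 mm right through.
- drum_head (a point): Centre of the top of the drum's square head, 64 mm above its underside; same axes as the drum.
- polisher: Fixed bench polisher: low dark grey housing 160 x 150 mm (x, y), 70 mm high, an upright steel spindle in its middle. Origin: centre of its underside on the bench; z up. The spindle turns stiffly (0.15 N m): collar of radius 20 mm, its top 76 mm above the bench, then a shaft of 24 mm diameter up to 150 mm, the last 4 mm tapering to 17 mm.
- seat (a point): On the spindle's axis, at the top face of the collar: where the centre of the drum's underside must be when home. Same axes as the polisher.
- shaft_top (a point): On the spindle's axis, at the top end of the shaft, 74 mm above the seat.
- pin (a point): On the spindle's axis at the middle of its cross-pin: a level steel pin 6 mm thick, 42 mm long through the shaft, its top 9 mm above the seat (a drum resting on it is 9 mm too high). No pose tells the pin's direction: it is up to 70 degrees either way from the polisher's x axis; see it from above or feel for it.
- spacer: Loose dark steel spacer ring, plain, no slots: 36 mm outside, 26 mm bore, 16 mm tall. Bystander; origin at the centre of its underside.
- block: Loose pale wooden drilling block, 80 x 60 x 45 mm. Bystander; origin at the centre of its underside.
- knife: Kitchen knife lying on the bench, about 260 mm long, black handle to -x, blade to +x, 18 mm thick. Bystander; origin on the bench near the front end of the handle.
Mind the look-alikes: they are no part of the job. There is more than one size of the drum; the job needs the middle-sized.

How it is judged:
By the outcome, as a careful person would: the job done as asked, in the order asked, and still so for the second after the job is handed in, with the robot touching nothing.
It also fails if it takes over 72 s, if anything falls off the work surface, if the arm or the gripper's body presses on something with over 40 N, if the wrist force passes 120 N, or if a joint passes its speed limit or range.

## Working session

There is one attempt and no reset: what is moved stays moved. The work goes in short steps, Python scripts to look and compute and a tool call to move; the robot and the scene stay as the last step left them, time stands still between calls to the robot, and variables do not carry over. Pictures are saved under pics/ and viewed, at most 10 in all, crops included, and the job is handed in when it is done.

Besides the shell and the picture viewer there is one more tool, called after ">>>" as name(argument=value, ...) on one line, values as JSON. drive_tool: Moves the arm, as the interface text tells. Its arguments: {"type":"object","properties":{"deltas":{"type":"array"},"jaw":{"type":"number"},"force":{"type":"number"}},"required":["deltas"]}

```bash
mkdir -p pics
python3 - <<'E'
from station import manip, vision
import cv2
for n in("top","side"):
    cv2.imwrite(f"pics/{n}0.png",cv2.resize(vision.snapshot(n)[:,:,::-1],(800,600),interpolation=cv2.INTER_CUBIC))
    m=vision.camera_model(n);print(m)
s=manip.sense();print(s)
E
```

```text
{'camera_matrix': array([[467.32697643,   0.        , 258.43434975],
       [  0.        , 467.32697643, 197.36929796],
       [  0.        ,   0.        ,   1.        ]]), 'rvec': array([ 2.16721709, -2.18070886,  0.15005218]), 'tvec': array([0.01106651, 0.59870538, 0.93202114])}
{'camera_matrix': array([[496.29152166,   0.        , 259.54690738],
       [  0.        , 496.29152166, 195.88220105],
       [  0.        ,   0.        ,   1.        ]]), 'rvec': array([ 0.94975762, -2.24316214,  1.30768745]), 'tvec': array([0.43800951, 0.3036976 , 0.75688803])}
{'t': 0.1, 'q': array([-1.34351435e+00,  5.28359674e-01,  1.43377960e+00,  1.06180663e-05,
        1.18140644e+00, -1.78531631e-01]), 'qd': array([ 0.00138396, -0.00403399, -0.00443981,  0.00078299,  0.00038972,
        0.00109537]), 'tau': array([-2.75428984e-04, -4.43304384e+01, -1.78586483e+01, -2.45939746e-04,
        3.86545129e-03,  4.78884601e-06]), 'tcp_pos': array([ 0.24659265, -0.57359357,  0.23043806]), 'tool_rot': array([ 9.79484885e-01,  2.01515275e-01, -1.88925849e-05, -9.76360706e-04]), 'force': array([-0.25296613,  0.49343573, -0.08768901]), 'ft_torque': array([0.05413923, 0.01404994, 0.05733532]), 'gripper_force': 0.0, 'finger_gap': 0.999772934797167}
```

View pics/top0.png

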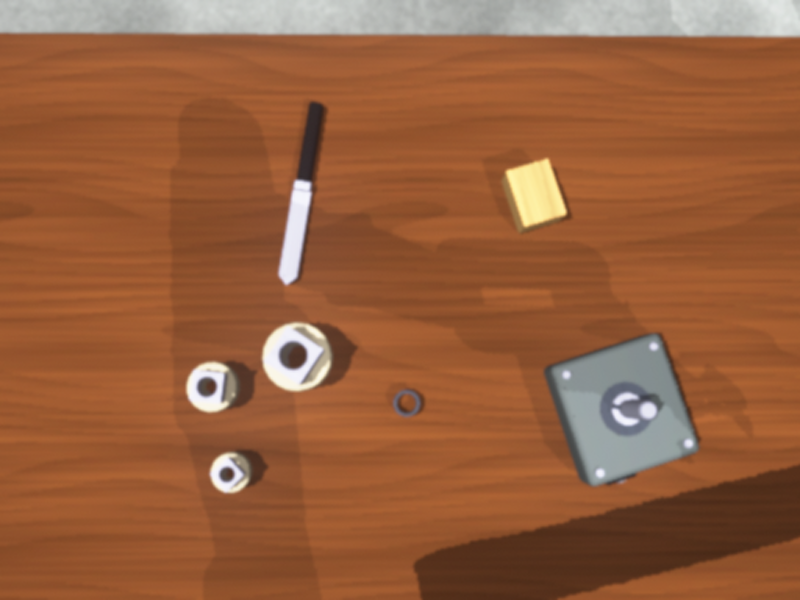

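View pics/side0.png

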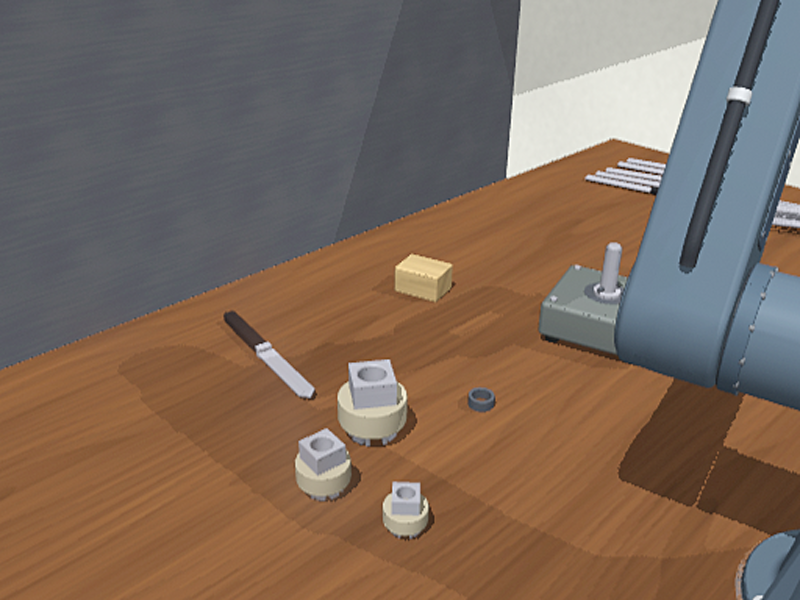

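The top view holds three drums: large at (297,356), middle at (212,387) and small at (230,473). The middle one's felt is about 51 px wide, or roughly 63 mm, which fits the 64 mm in the description. I'll confirm it in an enlarged crop, along with the polisher.

```bash
cat > h.py <<'E'
import numpy as np, cv2
from station import manip, vision
def ray(n,uv,z):
    m=vision.camera_model(n);R=cv2.Rodrigues(m["rvec"])[0];t=m["tvec"].ravel()
    d=R.T@np.linalg.solve(m["camera_matrix"],[uv[0],uv[1],1.]);c=-R.T@t
    return c+d*(z-c[2])/d[2]
def pix(n,P):
    m=vision.camera_model(n)
    return cv2.projectPoints(np.array(P,float).reshape(-1,3),m["rvec"],m["tvec"],m["camera_matrix"],None)[0][:,0]
def crop(im,u,v,w,h,k): return cv2.resize(im[v:v+h,u:u+w,::-1],None,fx=k,fy=k,interpolation=cv2.INTER_CUBIC)
E
python3 - <<'E'
from h import *
t=vision.snapshot("top");s=vision.snapshot("side")
a=np.hstack([crop(t,110,222,50,50,8),crop(s,180,265,50,50,8)])
cv2.imwrite("pics/drum.png",a)
cv2.imwrite("pics/pol.png",crop(t,345,210,105,105,5.7))
for px in((212,387),(297,356),(230,473)): print(ray("top",np.array(px)/1.5625,.04))
E
```

```text
[0.49715395 0.25590437 0.04      ]
[0.53643291 0.14690178 0.04      ]
[0.38797564 0.23068422 0.04      ]
```

View pics/drum.png

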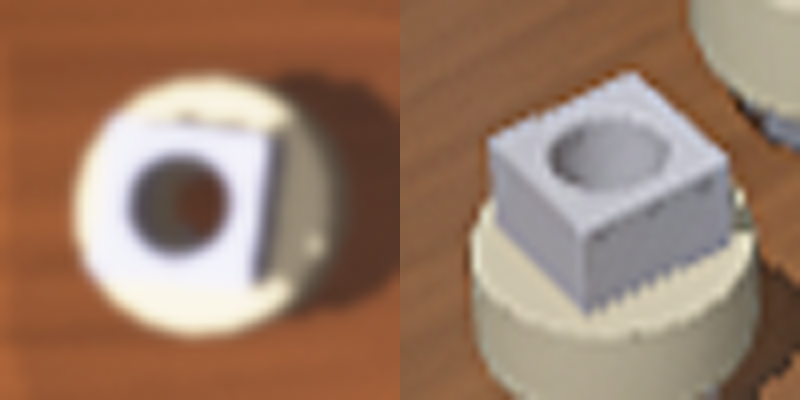

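View pics/pol.png

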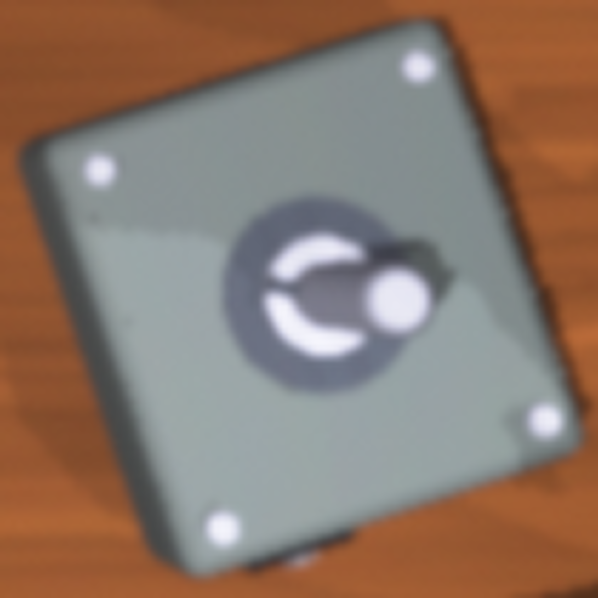

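The crop confirms the middle drum: square grey head, bore at about (180,204) in the crop, and a side face turned slightly. On the polisher the shaft top is at (398,299). The pin shows as the gap in the bright collar ring near (273,286), left of the collar centre at about (322,296). Next I'll fit the poses.

Run:
```python
from h import *
from scipy.optimize import least_squares
f=lambda c,k,u,v:(np.array(c,float)+.5)/k-.5+[u,v]
T=f([[115,118],[282,130],[258,285],[92,275],[180,204]],8,110,222)
S=f(np.array([[632,72],[730,158],[585,235],[490,140],[609,154]])-[400,0],8,180,265)
def pts(p,off):
    a=p[2]+off+np.arange(4)*np.pi/2+np.pi/4
    q=np.c_[p[0]+.0269*np.cos(a),p[1]+.0269*np.sin(a),np.full(4,.064)]
    return np.vstack([q,[p[0],p[1],.064]])
print([ray("top",x,.064)[:2].round(4) for x in T]);print([ray("side",x,.064)[:2].round(4) for x in S])
for n,X in(("top",T),("side",S)):
  W=np.array([ray(n,x,.064)[:2] for x in X]);
  e=W[:4]-W[:4].mean(0); a=np.arctan2(e[:,1],e[:,0]); print(n,"mean",W[:4].mean(0),"bore",W[4],"yaw mod90",np.degrees(np.angle(np.exp(4j*(a-np.pi/4)).sum())/4),"rad",np.hypot(*e.T))
g=lambda c:f(c,5.7,345,210)
sc=np.array([ray("top",g(c),.071)[:2] for c in((100,170),(418,67),(545,420),(222,528))])
print("screws",sc,sc.mean(0)); e=sc-sc.mean(0);print(np.degrees(np.arctan2(*(sc[1]-sc[0])[::-1])),np.degrees(np.arctan2(*(sc[2]-sc[1])[::-1])))
st=ray("top",g((398,299)),.150);print("shaft top view",st,"side",ray("side",(613/1.5625,247/1.5625),.150))
print("boss",ray("top",g((322,296)),.072))
for c in((278,281),(268,292),(274,286)): 
  P=ray("top",g(c),.082)[:2];d=P-sc.mean(0);d2=P-st[:2];print("pin",P,np.degrees(np.arctan2(d[1],d[0])),np.hypot(*d),np.degrees(np.arctan2(d2[1],d2[0])))
q=manip.sense();from scipy.spatial.transform import Rotation as R
print(R.from_quat(q["tool_rot"]).as_matrix().round(3))
```

```text
[array([0.5194, 0.2737]), array([0.5162, 0.2328]), array([0.4783, 0.2379]), array([0.4811, 0.2784]), array([0.4982, 0.2573])]
[array([0.5172, 0.2359]), array([0.4794, 0.2393]), array([0.4816, 0.2782]), array([0.5205, 0.2736]), array([0.4987, 0.2577])]
top mean [0.49873325 0.25568606] bore [0.49821098 0.25733681] yaw mod90 -5.646366664612199 rad [0.02743265 0.02879424 0.02710266 0.02875944]
side mean [0.49968895 0.25677618] bore [0.49873841 0.25767448] yaw mod90 -5.018458878981247 rad [0.02727154 0.0267394  0.0280477  0.02675955]
screws [[ 0.5098589  -0.19623039]
 [ 0.5449316  -0.30915216]
 [ 0.42296741 -0.34760387]
 [ 0.38758629 -0.2341766 ]] [ 0.46633605 -0.27179075]
-72.74557378108697 -162.50147777408105
shaft top view [ 0.46677558 -0.27022665  0.15      ] side [ 0.46551694 -0.26535706  0.15      ]
boss [ 0.46595144 -0.27165393  0.072     ]
pin [ 0.47140306 -0.25343935] 74.56461746642941 0.019038079288476582 74.58891686009574
pin [ 0.46770631 -0.24984867] 86.42658606381374 0.021984827976921292 87.38492824685899
pin [ 0.46972071 -0.25199438] 80.2977454204903 0.020083630400143236 80.82404771548649
[[ 0.919  0.395 -0.   ]
 [ 0.395 -0.919  0.001]
 [ 0.    -0.001 -1.   ]]
```

Run:
```python
from h import *
s=vision.snapshot("side")
cv2.imwrite("pics/skirt.png",np.hstack([crop(s,182,285,50,45,8),crop(s,365,150,50,45,8)]))
# predicted slot centres (pixel in crop) for the four directions
for a in(84.7,-5.3,174.7,264.7):
  r=np.radians(a);print(a,[(pix("side",[.4987+.023*np.cos(r),.257+.023*np.sin(r),z])[0]-[182,285])*8 for z in(0,.014)])
```

```text
84.7 [array([117.65855046, 252.54042571]), array([114.63813178, 205.67195331])]
-5.3 [array([146.95440877, 153.62362557]), array([144.25078921, 107.44179931])]
174.7 [array([260.74682267, 264.38449879]), array([258.84892887, 217.47371827])]
264.7 [array([285.74187052, 164.82898075]), array([284.09406835, 118.6031884 ])]
```

View pics/skirt.png

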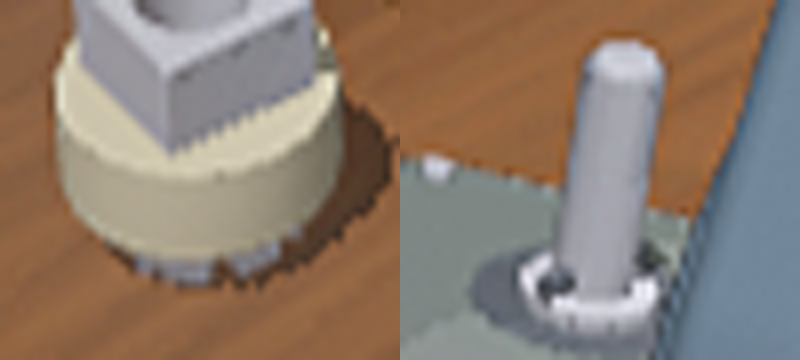

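Middle drum is at about (0.499, 0.257) with flats at -5.3° mod 90. The spindle axis is at about (0.466, -0.271) and the pin at about 80° in world. The skirt slots are ambiguous here, so I'll settle them once the drum is lifted. Moving over the drum now.

```bash
cat >> h.py <<'E'
from scipy.spatial.transform import Rotation as Ro
def to(x,y,z,psi):  # psi: world angle of tool y, deg
    s=manip.sense();M=Ro.from_quat(s["tool_rot"]).as_matrix()
    p=np.degrees(np.arctan2(M[1,1],M[0,1]));d=M.T@(np.array([x,y,z])-s["tcp_pos"])*1e3
    t=-np.radians((psi-p+180)%360-180)
    print("t",round(s["t"],2),"pos",s["tcp_pos"].round(4),"psi",p.round(1),"F",s["force"].round(1),"tq",s["ft_torque"].round(2),"gap",round(s["finger_gap"]*85.4,1),"j6",s["q"][5].round(2),"-> delta",d.round(1),"turn",t.round(3))
E
python3 -c "
from h import *
to(.4987,.257,.231,-5.3)"
```

```text
t 0.25 pos [ 0.2467 -0.5739  0.2309] psi -66.8 F [ 0.6  0.5 -0.3] tq [-0.02 -0.    0.01] gap 85.2 j6 -0.18 -> delta [ 5.596e+02 -6.640e+02  6.000e-01] turn -1.073
```

>>> drive_tool(deltas=[[[27,-31,0,0],[54,-62,0,0],[81,-93,0,0],[108,-124,0,0],[135,-160,0,0]]], jaw=85, force=40)

```text
t: 0.67
tcp_pos: [0.3073, -0.3756, 0.2313]
tool_rot: [0.98, 0.201, 0.0, 0.0]
force: [1.4, 0.2, 0.0]
finger_gap: 0.998
gripper_force: 0.0
```

>>> drive_tool(deltas=[[[27,-31,0,0],[54,-62,0,0],[81,-93,0,0],[108,-124,0,0],[135,-160,0,0]]])

```text
t: 1.08
tcp_pos: [0.3676, -0.1787, 0.2316]
tool_rot: [0.98, 0.201, 0.001, 0.001]
force: [1.1, -1.4, 0.4]
finger_gap: 0.997
gripper_force: 0.0
```

>>> drive_tool(deltas=[[[27,-31,0,0],[54,-62,0,0],[81,-93,0,0],[108,-124,0,0],[135,-160,0,0]]])

```text
t: 1.5
tcp_pos: [0.4279, 0.0188, 0.2317]
tool_rot: [0.98, 0.201, 0.001, 0.0]
force: [0.8, -0.4, 0.6]
finger_gap: 0.993
gripper_force: 0.0
```

```bash
python3 -c "
from h import *
to(.4987,.257,.231,-5.3)"
```

```text
t 1.5 pos [0.4279 0.0188 0.2317] psi -66.8 F [ 0.8 -0.4  0.6] tq [ 0.01 -0.04 -0.01] gap 84.8 j6 0.95 -> delta [ 159.  -191.     0.7] turn -1.073
```

>>> drive_tool(deltas=[[[27,-31,0,-0.12],[54,-62,0,-0.24],[81,-93,0,-0.36],[108,-124,0,-0.48],[135,-155,0,-0.6]]])

```text
t: 1.92
tcp_pos: [0.49, 0.2149, 0.2314]
tool_rot: [0.875, 0.485, 0.0, 0.0]
force: [1.5, 0.1, -0.1]
finger_gap: 0.993
gripper_force: 0.0
```

>>> drive_tool(deltas=[[[0,0,0,-0.12],[0,0,0,-0.24],[0,0,0,-0.36],[0,0,0,-0.473],[0,0,0,-0.473]]])

```text
t: 2.33
tcp_pos: [0.4897, 0.2129, 0.2312]
tool_rot: [0.738, 0.675, -0.0, -0.0]
force: [-0.8, -0.3, -0.3]
finger_gap: 0.996
gripper_force: 0.0
```

```bash
python3 -c "
from h import *
to(.4987,.257,.150,-5.3)"
```

```text
t 2.33 pos [0.4897 0.2129 0.2312] psi -5.1 F [-0.8 -0.3 -0.3] tq [-0.07 -0.01  0.05] gap 85.1 j6 0.29 -> delta [44.7  5.  81.2] turn 0.003
```

>>> drive_tool(deltas=[[[23,2,25,0],[44.7,5,50,0],[44.7,5,80,0],[44.7,5,80,0],[44.7,5,80,0]]])

```text
t: 2.75
tcp_pos: [0.4976, 0.2563, 0.1501]
tool_rot: [0.739, 0.673, -0.002, -0.001]
force: [0.4, -0.1, -0.4]
finger_gap: 0.997
gripper_force: 0.0
```

```bash
python3 -c "
from h import *
to(.4987,.257,.042,-5.3)"
```

```text
t 2.75 pos [0.4976 0.2563 0.1501] psi -5.4 F [ 0.4 -0.1 -0.4] tq [ 0.03 -0.05 -0.04] gap 85.1 j6 0.37 -> delta [  1.    1.5 108. ] turn -0.001
```

>>> drive_tool(deltas=[[[1,1,25,0],[1,1,50,0],[1,1,75,0],[1,1,97,0],[1,1,108,0]]])

```text
t: 3.17
tcp_pos: [0.5003, 0.257, 0.0431]
tool_rot: [0.74, 0.673, -0.0, 0.0]
force: [-0.4, 0.1, 0.1]
finger_gap: 0.996
gripper_force: 0.0
```

>>> drive_tool(deltas=[[[0,0,0,0],[0,0,0,0],[0,0,0,0],[0,0,0,0],[0,0,0,0]]], jaw=44)

```text
t: 3.58
tcp_pos: [0.5009, 0.2579, 0.0448]
tool_rot: [0.739, 0.674, 0.001, 0.001]
force: [-0.8, 0.2, 0.2]
finger_gap: 0.512
gripper_force: 0.0
```

```bash
python3 -c "
from h import *
to(.4987,.257,.042,-5.3)"
```

```text
t 3.58 pos [0.5009 0.2579 0.0448] psi -5.3 F [-0.8  0.2  0.2] tq [-0.05 -0.    0.08] gap 43.7 j6 0.37 -> delta [-1.1 -2.1  2.7] turn 0.0
```

>>> drive_tool(deltas=[[[-1,-1.5,2,0],[-1,-1.5,2,0],[-1,-1.5,2,0],[-1,-1.5,2,0],[-1,-1.5,2,0]]], jaw=30, force=60)

```text
t: 4.0
tcp_pos: [0.4999, 0.2575, 0.0437]
tool_rot: [0.739, 0.674, 0.002, 0.001]
force: [-1.7, 1.1, 11.2]
finger_gap: 0.43
gripper_force: 58.9
```

```bash
python3 -c "
from h import *
to(.4987,.257,.042,-5.3)"
```

```text
t 4.0 pos [0.4999 0.2575 0.0437] psi -5.3 F [-1.7  1.1 11.2] tq [0.07 0.44 0.02] gap 36.7 j6 0.37 -> delta [-0.6 -1.1  1.7] turn 0.001
```

>>> drive_tool(deltas=[[[0,0,-10,0],[0,0,-40,0],[0,0,-80,0],[0,0,-120,0],[0,0,-160,0]]])

```text
t: 4.42
tcp_pos: [0.4971, 0.2564, 0.2025]
tool_rot: [0.739, 0.674, -0.001, -0.001]
force: [1.4, 0.3, -3.8]
finger_gap: 0.431
gripper_force: 61.6
```

>>> drive_tool(deltas=[[[0,0,-10,0],[0,0,-30,0],[0,0,-30,0],[0,0,-30,0],[0,0,-30,0]]])

```text
t: 4.83
tcp_pos: [0.497, 0.2563, 0.2295]
tool_rot: [0.739, 0.674, -0.002, -0.001]
force: [-0.7, 0.2, -3.8]
finger_gap: 0.429
gripper_force: 61.9
```

Run:
```python
from h import *
s=vision.snapshot("side");to(.4987,.257,.231,-5.3)
p=manip.sense()["tcp_pos"];u,v=pix("side",p-[0,0,.02])[0].astype(int);print(u,v)
cv2.imwrite("pics/lift.png",crop(s,max(u-40,0),max(v-40,0),80,80,7))
```

```text
t 4.88 pos [0.4969 0.2563 0.2291] psi -5.3 F [-0.1 -0.5 -3.3] tq [-0.    0.01  0.  ] gap 36.6 j6 0.37 -> delta [ 0.9  1.7 -1.9] turn 0.0
203 213
```

View pics/lift.png

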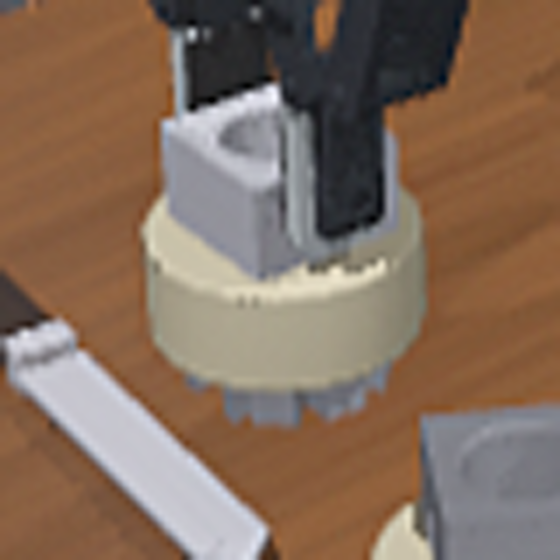

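The lifted drum hangs level in the jaws. The skirt shows steel at (190-205,383), (225-300,405) and (315-390,395), with notches at about x=213 and x=307. I'll overlay the predicted slot outlines for both hypotheses.

Run:
```python
from h import *
s=vision.snapshot("side");p=manip.sense()["tcp_pos"]
k=14;u0,v0=180,217
base=crop(s,u0,v0,45,20,k)
c0=np.array([p[0],p[1],p[2]-.0425])
out=[base]
for slot in(-5.3,84.7):
    im=np.full_like(base,60);polys=[]
    h=np.degrees(np.arcsin(6/23));hi=np.degrees(np.arcsin(6/13))
    for c in(0,180):
        A=np.linspace(slot+c+h,slot+c+180-h,20);B=np.linspace(slot+c+hi,slot+c+180-hi,20)
        for R_,ang,col in((.023,A,1.),(.013,B,.7)):
            for a,b in zip(ang[:-1],ang[1:]):
                polys.append(([(R_,a,0),(R_,b,0),(R_,b,.014),(R_,a,.014)],col))
        for a,b in((A[0],B[0]),(A[-1],B[-1])): polys.append(([(.023,a,0),(.013,b,0),(.013,b,.014),(.023,a,.014)],.5))
    F=np.linspace(0,360,60)
    m=vision.camera_model("side");R=cv2.Rodrigues(m["rvec"])[0];cam=-R.T@m["tvec"].ravel()
    W=[(np.array([c0+[r*np.cos(np.radians(a)),r*np.sin(np.radians(a)),z] for r,a,z in q]),col) for q,col in polys]
    W.sort(key=lambda w:-np.linalg.norm(w[0].mean(0)-cam))
    f=lambda P:(((pix("side",P)-[u0,v0]+.5)*k)).astype(np.int32)
    for P,col in W: cv2.fillPoly(im,[f(P)],(200*col,180*col,180*col))
    for z in(.014,.04): cv2.fillPoly(im,[f(np.array([c0+[.032*np.cos(x),.032*np.sin(x),z] for x in np.radians(F)]))],(170,220,220))
    out.append(im)
im=np.vstack([o[:280] for o in out]);cv2.imwrite("pics/hyp.png",cv2.resize(im,None,fx=.71,fy=.71));print(im.shape)
```

```text
(840, 630, 3)
```

View pics/hyp.png

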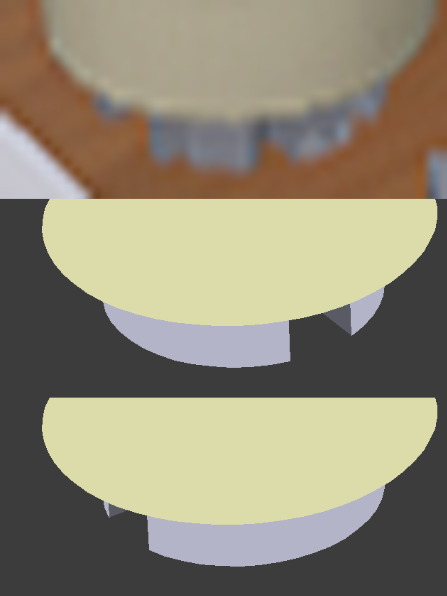

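The picture matches the second hypothesis: the slots lie along the 84.7° axis, perpendicular to the closing line. I'll carry the drum over the spindle with the slots about 17° off the pin, so it meets the pin first and can then be turned onto it.

>>> drive_tool(deltas=[[[-20,0,-10,0],[-55,1,-20,0],[-95,2,-20,0],[-135,4,-20,0],[-175,6,-20,0]]])

```text
t: 5.35
tcp_pos: [0.4872, 0.0807, 0.25]
tool_rot: [0.738, 0.674, -0.001, -0.001]
force: [0.4, 0.2, -4.1]
finger_gap: 0.431
gripper_force: 61.8
```

>>> drive_tool(deltas=[[[-40,1,0,0],[-80,2,0,0],[-120,4,0,0],[-160,6,0,0],[-200,8,0,0]]])

```text
t: 5.77
tcp_pos: [0.4768, -0.1195, 0.2499]
tool_rot: [0.739, 0.674, -0.0, -0.001]
force: [0.7, -0.4, -3.6]
finger_gap: 0.429
gripper_force: 61.8
```

>>> drive_tool(deltas=[[[-40,1,0,-0.06],[-80,2,0,-0.12],[-110,3,0,-0.18],[-130,4,0,-0.232],[-140,4,0,-0.232]]])

```text
t: 6.18
tcp_pos: [0.4685, -0.2608, 0.2497]
tool_rot: [0.657, 0.754, -0.0, -0.001]
force: [0.5, 0.3, -3.9]
finger_gap: 0.428
gripper_force: 61.7
```

```bash
python3 -c "
from h import *
to(.4665,-.271,.212,8)"
```

```text
t 6.18 pos [ 0.4685 -0.2608  0.2497] psi 7.9 F [ 0.5  0.3 -3.9] tq [-0.03 -0.05 -0.04] gap 36.6 j6 -0.85 -> delta [-9.8 -3.4 37.7] turn -0.002
```

>>> drive_tool(deltas=[[[-5,-2,15,0],[-10,-3.4,30,0],[-10,-3.4,38,0],[-10,-3.4,38,0],[-10,-3.4,38,0]]])

```text
t: 6.6
tcp_pos: [0.4667, -0.2667, 0.2124]
tool_rot: [0.656, 0.755, 0.0, -0.001]
force: [0.7, -0.4, -3.8]
finger_gap: 0.429
gripper_force: 61.7
```

Run:
```python
from h import *
s=vision.snapshot("side");to(.4665,-.271,.19,8)
t=vision.snapshot("top")
a=crop(s,345,90,100,100,5);b=crop(t,350,200,60*100//60,100,3)
print(pix("side",[[.4665,-.271,.150],[.4665,-.271,.170],[.4665,-.271,.21]]))
cv2.imwrite("pics/over.png",np.hstack([a,np.vstack([b,np.zeros((200,300,3),np.uint8)])]))
```

```text
t 6.65 pos [ 0.4673 -0.2672  0.2132] psi 8.0 F [-0.1  0.3 -2.9] tq [ 0.04 -0.01 -0.03] gap 36.9 j6 -0.87 -> delta [-3.6 -1.3 23.2] turn 0.001
[[393.29973352 157.21820788]
 [394.61741905 149.22077073]
 [397.32411313 132.79301518]]
```

View pics/over.png

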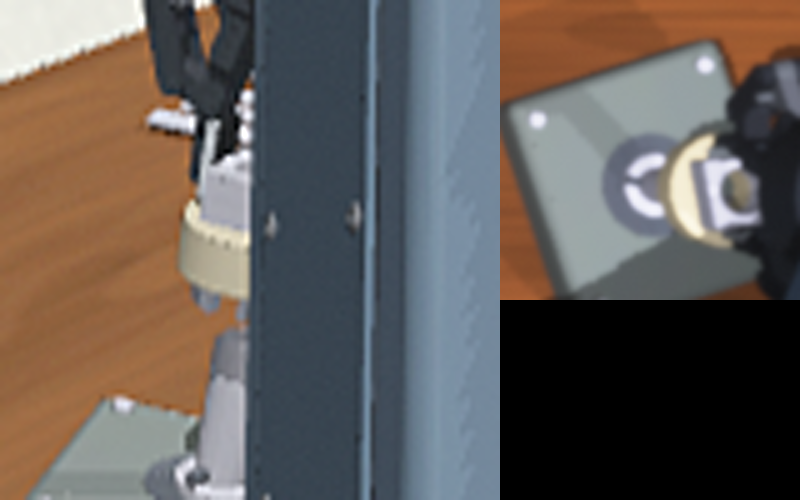

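The drum hangs over the spindle. In the side crop the shaft's left edge is at (212,345) and the felt's left edge at (180,240). In the top inset the bore is at about (742,190). Checking the offsets numerically.

Run:
```python
from h import *
t=vision.snapshot("top");s=vision.snapshot("side")
for _ in range(3): to(.4665,-.271,.19,8)
z0=manip.sense()["tcp_pos"]; print(z0)
print("bore top-view",ray("top",(np.array([242,190])+.5)/3-.5+[350,200],z0[2]+.022))
p=manip.sense()["tcp_pos"]
for name,c,z,r in(("shaft",(.4665,-.271),.145,.012),("felt",p[:2],p[2]-.042+.025,.032)):
    a=np.linspace(0,6.28,90);q=pix("side",np.c_[c[0]+r*np.cos(a),c[1]+r*np.sin(a),np.full(90,z)]);print(name,"left edge crop x",(q[:,0].min()-345+.5)*5)
print("px/mm in x,y",[(pix("side",[[.4665+d[0],-.271+d[1],.18]])-pix("side",[[.4665,-.271,.18]]))[0]*5 for d in((.001,0),(0,.001))])
cv2.imwrite("pics/tz.png",np.hstack([crop(t,405,235,50,55,8),crop(s,372,125,50,55,8)]))
```

```text
t 6.8 pos [ 0.4677 -0.2679  0.2141] psi 8.1 F [-0.3 -0.2 -3.4] tq [-0.01 -0.02  0.  ] gap 36.8 j6 -0.87 -> delta [-2.9 -1.7 24.1] turn 0.001
t 6.8 pos [ 0.4677 -0.2679  0.2141] psi 8.1 F [-0.3 -0.2 -3.4] tq [-0.01 -0.02  0.  ] gap 36.8 j6 -0.87 -> delta [-2.9 -1.7 24.1] turn 0.001
t 6.8 pos [ 0.4677 -0.2679  0.2141] psi 8.1 F [-0.3 -0.2 -3.4] tq [-0.01 -0.02  0.  ] gap 36.8 j6 -0.87 -> delta [-2.9 -1.7 24.1] turn 0.001
[ 0.46769602 -0.26785834  0.2141317 ]
bore top-view [ 0.46731098 -0.26541026  0.2361317 ]
shaft left edge crop x 215.57730998966065
felt left edge crop x 180.56710039330255
px/mm in x,y [array([-1.92676607, -0.66759443]), array([-1.20665713,  0.61619363])]
```

View pics/tz.png

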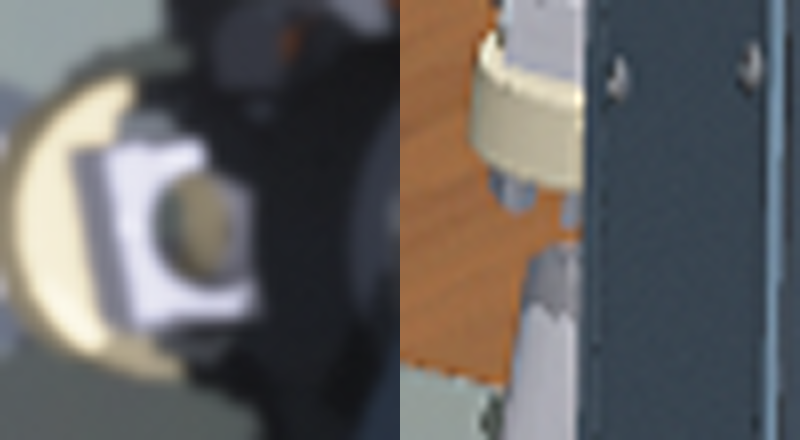

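Run:
```python
from h import *
p=manip.sense()["tcp_pos"];zb=p[2]-.042
f=lambda x,y:(np.array([x,y])+.5)/8-.5+[405,235]
A,B=[ray("top",f(*c),zb+.064)[:2] for c in((107,145),(133,330))]
e=(B-A);n=np.array([e[1],-e[0]])/np.hypot(*e);n*=np.sign(n@[0,-1])
print("edge len",np.hypot(*e),"ang",np.degrees(np.arctan2(*e[::-1])),"head centre",(A+B)/2+.019*n)
L=ray("top",f(10,222),zb+.04);print("felt left",L,"centre y",L[1]-.032)
print("tcp",p)
```

```text
edge len 0.037265287553032 ang -174.51953355058944 head centre [ 0.46731636 -0.26663085]
felt left [ 0.46809376 -0.23355505  0.2121317 ] centre y -0.2655550476554167
tcp [ 0.46769602 -0.26785834  0.2141317 ]
```

Top and side views together say the drum must shift by about (-0.7, -3) mm. I'll make that correction, then lower gently and watch the force.

>>> drive_tool(deltas=[[[-2.9,-1.1,4,0],[-2.9,-1.1,9,0],[-2.9,-1.1,14,0],[-2.9,-1.1,18,0],[-2.9,-1.1,18,0]]])

```text
t: 7.22
tcp_pos: [0.4657, -0.2705, 0.1941]
tool_rot: [0.656, 0.755, 0.0, -0.001]
force: [0.3, 1.3, -3.4]
finger_gap: 0.429
gripper_force: 61.7
```

>>> drive_tool(deltas=[[[0,0,2,0],[0,0,4,0],[0,0,6,0],[0,0,8,0],[0,0,8,0]]])

```text
t: 7.63
tcp_pos: [0.4662, -0.2709, 0.1869]
tool_rot: [0.656, 0.755, 0.0, -0.0]
force: [-0.6, 0.2, -2.9]
finger_gap: 0.425
gripper_force: 61.7
```

```bash
python3 -c "
from h import *
to(.4665,-.271,.12,8)"
```

```text
t 7.63 pos [ 0.4662 -0.2709  0.1869] psi 8.0 F [-0.6  0.2 -2.9] tq [-0.01  0.01  0.02] gap 36.3 j6 -0.87 -> delta [-0.1  0.3 66.9] turn 0.0
```

>>> drive_tool(deltas=[[[0,0,3,0],[0,0,6,0],[0,0,9,0],[0,0,12,0],[0,0,12,0]]])

```text
t: 8.05
tcp_pos: [0.466, -0.2707, 0.1745]
tool_rot: [0.656, 0.755, 0.0, -0.001]
force: [-0.4, 0.6, -2.8]
finger_gap: 0.432
gripper_force: 61.7
```

```bash
python3 -c "
from h import *
to(.4665,-.271,.12,8)"
```

```text
t 8.05 pos [ 0.466  -0.2707  0.1745] psi 8.0 F [-0.4  0.6 -2.8] tq [ 0.05 -0.   -0.01] gap 36.9 j6 -0.87 -> delta [-0.4  0.5 54.5] turn 0.0
```

Underside at about 0.132, well down the shaft, with no side load. Going on down.

>>> drive_tool(deltas=[[[0,0,8,0],[0,0,16,0],[0,0,24,0],[0,0,32,0],[0,0,40,0]]])

```text
t: 8.47
tcp_pos: [0.4662, -0.271, 0.1342]
tool_rot: [0.656, 0.755, -0.0, -0.0]
force: [-0.1, -0.4, -3.3]
finger_gap: 0.433
gripper_force: 61.7
```

>>> drive_tool(deltas=[[[0,0,1,0],[0,0,2,0],[0,0,3,0],[0,0,4,0],[0,0,4,0]]])

```text
t: 8.88
tcp_pos: [0.4664, -0.2711, 0.1314]
tool_rot: [0.656, 0.755, -0.0, 0.0]
force: [0.7, -0.0, -3.5]
finger_gap: 0.432
gripper_force: 61.8
```

>>> drive_tool(deltas=[[[0,0,1,0],[0,0,2,0],[0,0,2,0],[0,0,2,0],[0,0,2,0]]])

```text
t: 9.3
tcp_pos: [0.4665, -0.2711, 0.1294]
tool_rot: [0.656, 0.755, 0.0, 0.0]
force: [-0.7, 0.3, -3.1]
finger_gap: 0.433
gripper_force: 61.7
```

```bash
python3 -c "
from h import *
to(.4665,-.271,.12,8)"
```

```text
t 9.3 pos [ 0.4665 -0.2711  0.1294] psi 8.0 F [-0.7  0.3 -3.1] tq [0.   0.02 0.04] gap 37.0 j6 -0.87 -> delta [0.1 0.1 9.4] turn 0.0
```

>>> drive_tool(deltas=[[[0,0,0.5,0],[0,0,1,0],[0,0,1,0],[0,0,1,0]]])

```text
t: 9.63
tcp_pos: [0.4666, -0.2712, 0.1285]
tool_rot: [0.656, 0.755, -0.0, 0.0]
force: [-0.2, -0.5, -1.9]
finger_gap: 0.43
gripper_force: 62.0
```

>>> drive_tool(deltas=[[[0,0,0.5,0],[0,0,1,0],[0,0,1,0],[0,0,1,0]]])

```text
t: 9.97
tcp_pos: [0.4666, -0.2713, 0.1281]
tool_rot: [0.656, 0.755, -0.0, 0.0]
force: [-2.3, 0.8, 4.8]
finger_gap: 0.427
gripper_force: 62.9
```

>>> drive_tool(deltas=[[[0,0,0.5,0],[0,0,1,0],[0,0,1,0],[0,0,1,0]]])

```text
t: 10.3
tcp_pos: [0.4667, -0.2714, 0.1279]
tool_rot: [0.656, 0.755, -0.0, 0.001]
force: [-2.6, 1.1, 10.3]
finger_gap: 0.43
gripper_force: 63.7
```

The drum met the pin at TCP z of about 0.128. Backing off to a gentle press and turning toward the pin.

>>> drive_tool(deltas=[[[0,0,-0.3,0.03],[0,0,-0.3,0.06],[0,0,-0.3,0.09],[0,0,-0.3,0.12],[0,0,-0.3,0.12]]])

```text
t: 10.72
tcp_pos: [0.4669, -0.2713, 0.1264]
tool_rot: [0.7, 0.714, 0.0, 0.001]
force: [1.4, -0.5, -2.0]
finger_gap: 0.432
gripper_force: 61.9
```

>>> drive_tool(deltas=[[[0,0,0,0.02],[0,0,0,0.04],[0,0,0,0.06],[0,0,0,0.06],[0,0,0,0.06]]])

```text
t: 11.13
tcp_pos: [0.4662, -0.2709, 0.1263]
tool_rot: [0.721, 0.693, -0.0, -0.0]
force: [-0.8, -0.2, -3.4]
finger_gap: 0.431
gripper_force: 61.7
```

```bash
python3 -c "
from h import *
to(.4665,-.271,.12,-9.5)"
```

```text
t 11.13 pos [ 0.4662 -0.2709  0.1263] psi -2.3 F [-0.8 -0.2 -3.4] tq [-0.01 -0.1   0.  ] gap 36.8 j6 -0.69 -> delta [-0.1  0.3  6.3] turn 0.126
```

The force vanished and z dropped 1.8 mm, so the slots have found the pin. Lowering to the collar.

>>> drive_tool(deltas=[[[0,0,1,0.02],[0,0,2,0.02],[0,0,3,0.02],[0,0,4,0.02],[0,0,4,0.02]]])

```text
t: 11.55
tcp_pos: [0.4662, -0.2709, 0.1223]
tool_rot: [0.728, 0.686, -0.0, -0.0]
force: [0.2, 0.2, -2.0]
finger_gap: 0.427
gripper_force: 61.7
```

>>> drive_tool(deltas=[[[0,0,1,0],[0,0,2,0],[0,0,2,0],[0,0,2,0]]])

```text
t: 11.88
tcp_pos: [0.4664, -0.2711, 0.1205]
tool_rot: [0.728, 0.686, -0.0, -0.0]
force: [0.3, 0.1, -3.5]
finger_gap: 0.429
gripper_force: 61.7
```

>>> drive_tool(deltas=[[[0,0,0.5,0],[0,0,1,0],[0,0,1,0],[0,0,1,0]]])

```text
t: 12.22
tcp_pos: [0.4665, -0.2712, 0.1198]
tool_rot: [0.728, 0.686, 0.0, 0.0]
force: [-0.4, -0.1, -3.2]
finger_gap: 0.432
gripper_force: 61.8
```

>>> drive_tool(deltas=[[[0,0,0.5,0],[0,0,1,0],[0,0,1,0],[0,0,1,0]]])

```text
t: 12.55
tcp_pos: [0.4665, -0.2712, 0.1197]
tool_rot: [0.728, 0.686, -0.0, 0.0]
force: [-1.4, 0.7, 5.1]
finger_gap: 0.433
gripper_force: 63.0
```

```bash
python3 -c "
from h import *
to(.4665,-.271,.12,-9.5)"
```

```text
t 12.55 pos [ 0.4665 -0.2712  0.1197] psi -3.4 F [-1.4  0.7  5.1] tq [0.28 0.3  0.01] gap 36.9 j6 -0.67 -> delta [ 0.2  0.  -0.3] turn 0.106
```

It landed at 0.1197, which is 8.6 mm below the pin contact and carrying load, so it is home on the collar. I'll release and retreat straight up.

>>> drive_tool(deltas=[[[0,0,-0.3,0],[0,0,-0.3,0],[0,0,-0.3,0],[0,0,-0.3,0],[0,0,-0.3,0]]], jaw=60)

```text
t: 12.97
tcp_pos: [0.4665, -0.2712, 0.1188]
tool_rot: [0.728, 0.686, 0.0, 0.0]
force: [0.2, 0.1, -0.4]
finger_gap: 0.704
gripper_force: 0.0
```

>>> drive_tool(deltas=[[[0,0,-5,0],[0,0,-20,0],[0,0,-45,0],[0,0,-75,0],[0,0,-110,0]]])

```text
t: 13.38
tcp_pos: [0.4655, -0.2703, 0.229]
tool_rot: [0.728, 0.686, -0.0, -0.002]
force: [0.4, -0.6, -0.7]
finger_gap: 0.704
gripper_force: 0.0
```

>>> drive_tool(deltas=[[[0,40,-5,0],[0,80,-5,0],[0,120,-5,0],[0,150,-5,0],[0,150,-5,0]]])

```text
t: 13.8
tcp_pos: [0.6218, -0.2805, 0.2342]
tool_rot: [0.727, 0.686, 0.001, 0.003]
force: [-0.1, -0.6, -0.3]
finger_gap: 0.708
gripper_force: 0.0
```

Run:
```python
from h import *
t=vision.snapshot("top");s=vision.snapshot("side");to(.4665,-.271,.12,-9.5)
f=np.vstack([crop(t,360,215,80,80,5),]);g=crop(s,350,120,80,80,5)
cv2.imwrite("pics/end.png",np.vstack([np.hstack([f,g]),cv2.resize(t[:,:,::-1],(267,200)).copy() if 0 else np.hstack([cv2.resize(t[:,:,::-1],(267,200)),cv2.resize(s[:,:,::-1],(267,200)),np.zeros((200,266,3),np.uint8)])]))
for z in(.140,.150,.149): print(z,pix("top",[.4665,-.271,z])-[360,215],pix("side",[.4665,-.271,z])-[350,120])
```

```text
t 13.9 pos [ 0.6165 -0.2796  0.2333] psi -3.4 F [-0.5 -0.6 -0.8] tq [ 0.01  0.01 -0.  ] gap 59.7 j6 -0.53 -> delta [  -0.2 -150.1  113.5] turn 0.107
0.14 [[52.89267263 47.06239514]] [[42.64953325 41.1644725 ]]
0.15 [[54.84453688 47.19460145]] [[43.29973352 37.21820788]]
0.149 [[54.64728212 47.18124072]] [[43.23445661 37.61439345]]
```

View pics/end.png

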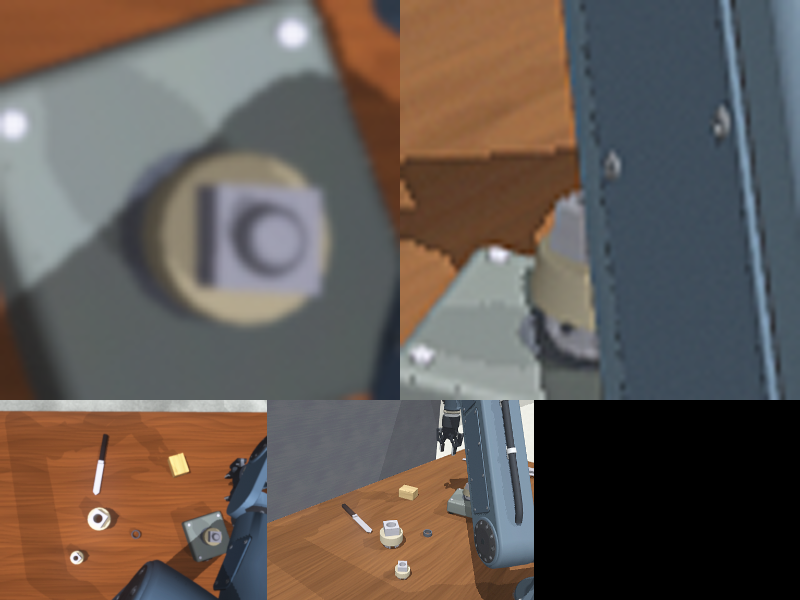

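The drum (top crop, around (240,240)) is on the spindle with the shaft end showing in its bore at (275,240). The gripper is clear, and the knife, block and ring are where they were. The seated height matches too: 0.1197 minus the 0.0437 grip height gives 0.0760, the collar top. Handing in.

```bash
python3 -c "
from station import manip
print(manip.sign_off())"
```

```text
the job is handed in; nothing more can be done
None
```

The middle-sized drum is mounted: its slots are over the pin, it rests on the collar and is released. The knife, block and spacer ring were not moved, and I handed in at about 14 s; no verdict came back.

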